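# Load the labeller's infeed track

## Robot

A 7-joint arm with a two-finger parallel gripper is mounted at the origin on the work surface. World frame = base frame: x ahead of the robot, y to its left, z up, the work surface at z = 0. Lengths are in m, angles in rad, forces in N, time in s.
With the tool pointing down it reaches from about 0.35 to 0.9 m from the base axis. Payload 8.1 kg.
Tool frame: the origin (TCP) lies on the centre line of the jaws, within the pads' length; the fingertips stand 19 mm ahead of it and the grasp point (between the pads) is the TCP; z points along the fingers, y is the direction in which the jaws open and shut (so a half turn about z gives the same grasp; the last joint's range is limited). The gripper opens to 92 mm and grips with 3 to 60 N. Pads are 19 mm wide; open, the fingers measure 130 mm over their backs; the gripper's body (75 mm by 190 mm) begins 47 mm behind the grasp point.
Start: joints at [-1.401, 0.434, 0.025, 1.573, -0.012, 1.134, -0.075], TCP at [0.168, 0.602, 0.246] pointing down, gripper open.
Joint ranges: [-2.62, 2.62], [-0.44, 2.09], [-1.27, 1.32], [0.08, 2.57], [-1.32, 4.46], [0.12, 2], [-2.74, 2.74]. Speed limits (rad/s): [2.22, 2.22, 3.01, 3.01, 3.14, 3.14, 3.14].

## Interface

Orientations are given as a rotation vector (axis times angle).
In Python, from cell import monitor, imaging, workorder, outline_of gives the robot as it stands.
- The arm moves only by the tool move_arm, never from a script. Its argument "series" is a list of rows, each a list of 6 numbers: the shift along the world's x, y, z in cm, then the turn, a rotation vector about the world's x, y, z in degrees. A call has 1 to 8 rows; each row shifts and turns the commanded pose from where the row before left it; what a row does not reach is not made up. A row lasts 1/10 s, in which the tool goes at most 50 mm and 8.59 degrees, less where a joint would pass 70% of its speed; a pose out of reach is approached as far as the arm can. A call with a gripper value outside its range is refused whole. "grip" is the opening, from 0 (shut) to 1 (fully open), set as the call begins (left out, the last holds). The fingers move at their own pace and stop on an object; "force" is the grip in N (left out, the last holds). Time passes only in rows, so rows that do not move let the fingers close. It gives the time, the measured TCP pose, the force and the opening at its end, in the units of the state.
- monitor.observe(): the state, without advancing time (a new reading comes with each control period).
- imaging.get_image(name): name is "scene" or "top" or "wrist"; returns a dict with "color" (384x512x3 uint8, red, green, blue), "fx", "fy", "cx", "cy" (pixels), "dist_coeffs" ([k1, k2, p1, p2, k3] as OpenCV has them; the pictures are not rectified), "rvec" (rotation vector, rad) and "tvec" (3), from world to camera coordinates, as OpenCV has them; the wrist camera has in their place "mount" (4x4, takes a point from camera to tool coordinates, whose origin is the TCP and whose axes are the flange's). Camera axes: x right, y down, z forward; pixel columns grow to the right and rows downward; lengths in m; the calibration is good to about 2 mm. A picture is of the moment at which its call begins: read the wrist's pose just before it. There is no depth.
- workorder.sign_off(): hands the job in, once; it reports no verdict.
Trained networks look in the newest picture that a camera, given by its name, has taken for a name from the list of things; names that differ only in an ending like _2 or _b are one class to them, and where a whole thing is asked for, a point or a joint stands for the part that bears it (a point fixed in the world has none). Each returns a list of dicts, best first, with "p" (0 to 1); they miss things now and then, are a little off and sometimes report something else, mostly with a low value. They report only what shows in the picture. A call takes as long as a camera call.
- outline_of(camera, thing): "mask" (384x512 bool, what is visible of it) and "rect" ([left, top, width, height] in pixels, round what is visible of it).
The state is a dict: "clock": time; "joints": joint angles; "dq": joint speeds; "joint_efforts": joint torques, N m; "position": TCP position; "ee_rot": TCP orientation; "force": force on the tool from outside, world axes, zero at the start; "ft_torque": the same for the moment, N m; "width": opening from 0.0 (shut) to 1.0 (fully open).
Only numpy, scipy, OpenCV 4.12 (cv2) and the standard library are available. Lean on these libraries where they do the work, as an engineer would, in place of code of your own. Each camera call takes 0.05 s, during which the arm holds its last target. There are 200 camera calls.

## Task

Load the bench labeller for the next order: pull the sprung pusher of its infeed track back until the catch holds it, stand all the black sample jars and the tall dispenser bottle upright in the track with the bottle at the pusher's end of the row, then press the catch's thumb pad so that the pusher closes the whole row up against the gate. The bottle is top-heavy, so never let it fall over, and leave the label roll, the cardboard core and the scraper where they are.

Things in the scene. Friction and masses are not known exactly. Their poses are not given: they have to be found in the camera images.
- labeller: bench labeller with infeed track, fixed, at another place and yaw each time. Origin on the bench; y along the track from gate (-y) to catch (+y), x across (+x away from the robot), z up. Track floor (deck, 80 mm wide) at z = 12 mm; side rails' inner faces at x = -22 and +22 mm, rails 6 mm thick, tops at z = 36 mm, y = -130 to +235 mm. The row rests on the gate's face at y = -130 mm.
- housing_corner (a point): the top corner nearest the gate of the labeller's white drive housing (labeller x = 47 to 197, y = -370 to -160 mm, 85 mm high), an obstacle with a label reel on it, its spindle up to 160 mm. Three wrap rollers up to 72 mm high stand on the deck between y = -250 and -180 mm.
- gate: the steel gate blade closing the -y end of the track, 50 mm wide, 8 mm thick, top at z = 52 mm; its origin is the labeller's origin
- pusher_travel (a joint): travel of the sprung pusher along the labeller's +y, m: 0 = home at the gate (empty track), 0.295 = end of travel. Its face lies at labeller y = -0.128 + joint value. A spring drives it to 0 with 6 N, rising to 9.5 N; damped (45 N per m/s), it closes by itself at about 0.2 m/s. Drawn past 0.281 and let go, it settles at about 0.275, held by the catch (277 mm clear to the gate).
- pusher: the sprung pusher, a black block 38 mm wide, 52 mm long, top at z = 56 mm, with a white face plate (40 mm wide, z = 16 to 62 mm) towards the gate and a black upright grip plate on top. Origin on the bench level under the middle of the face; axes as the labeller's.
- handle_grip (a point): middle of the grip plate on the pusher, 34 mm behind its face, 76 mm above the bench. The plate is 34 mm across the track, 14 mm along it, and stands from 56 to 90 mm above the bench
- catch (a joint): angle of the hook catch at the +y end of the track, rad: 0 = down (a spring holds it there; it hooks the pusher by itself as the pusher comes back), about 0.2 = hook lifted clear, 0.30 = end of travel. Pressing the thumb pad down raises it: 6 to 10 N, pad fully down after 9 mm.
- thumb_pad (a point): centre of the top of the catch's black thumb pad, 30 x 30 mm, 64 mm above the bench, at labeller y = +275 mm, 95 mm behind the grip plate of the latched pusher; press straight down
- jar1: black plastic sample jar, 36 mm in diameter, 50 mm high, 110 g (varies), heavy base (centre of mass 13 mm up), straight sides, flat lid; origin at the centre of its underside, z up. None throughout if it is not part of this order
- jar2: black plastic sample jar, 36 mm in diameter, 50 mm high, 110 g (varies), heavy base (centre of mass 13 mm up), straight sides, flat lid; origin at the centre of its underside, z up. None throughout if it is not part of this order
- jar3: black plastic sample jar, 36 mm in diameter, 50 mm high, 110 g (varies), heavy base (centre of mass 13 mm up), straight sides, flat lid; origin at the centre of its underside, z up. None throughout if it is not part of this order
- jar4: black plastic sample jar, 36 mm in diameter, 50 mm high, 110 g (varies), heavy base (centre of mass 13 mm up), straight sides, flat lid; origin at the centre of its underside, z up. None throughout if it is not part of this order
- jar5: black plastic sample jar, 36 mm in diameter, 50 mm high, 110 g (varies), heavy base (centre of mass 13 mm up), straight sides, flat lid; origin at the centre of its underside, z up. None throughout if it is not part of this order
- bottle: tall white dispenser bottle with a heavy aluminium screw cap, 36 mm in diameter and straight-sided up to 110 mm, cap 28 mm in diameter, 145 mm high in all, 220 g (varies), centre of mass 91 mm up: it tips at about 11 degrees. Origin at the centre of its underside, z up. Always present.
- label_roll: bystander: white label roll lying on its side face, 100 mm in diameter, 60 mm high, origin at the centre of its underside
- core: bystander: brown cardboard core standing upright, 76 mm in diameter, 90 mm high, origin at the centre of its underside
- scraper: bystander: flat scraper with a black handle lying on the bench, about 250 mm long

How it is judged:
On the way, in this order (a step that is already met when the one before it is completed fails the run):
1. the pusher is drawn back, let go of, and held by the catch (value of joint pusher_travel above 0.265 m and contact force between the fingers and pusher below 0.1 N), for 0.3 s.
2. all jars of the order and the bottle stand upright in the track while the catch still holds the pusher (x of jar1 in the frame of labeller between -0.01 and 0.01 m and y of jar1 in the frame of labeller between -0.125 and 0.15 m and z of jar1 in the frame of labeller between 0.007 and 0.017 m and angle between each of jar1, jar2, jar3, jar4, jar5, bottle's own z axis and vertical below 0.12 rad and x of jar2 in the frame of labeller between -0.01 and 0.01 m and y of jar2 in the frame of labeller between -0.125 and 0.15 m and z of jar2 in the frame of labeller between 0.007 and 0.017 m and x of jar3 in the frame of labeller between -0.01 and 0.01 m and y of jar3 in the frame of labeller between -0.125 and 0.15 m and z of jar3 in the frame of labeller between 0.007 and 0.017 m and x of jar4 in the frame of labeller between -0.01 and 0.01 m and y of jar4 in the frame of labeller between -0.125 and 0.15 m and z of jar4 in the frame of labeller between 0.007 and 0.017 m and x of jar5 in the frame of labeller between -0.01 and 0.01 m and y of jar5 in the frame of labeller between -0.125 and 0.15 m and z of jar5 in the frame of labeller between 0.007 and 0.017 m and x of bottle in the frame of labeller between -0.01 and 0.01 m and y of bottle in the frame of labeller between -0.125 and 0.15 m and z of bottle in the frame of labeller between 0.007 and 0.017 m and value of joint pusher_travel above 0.265 m), for 0.3 s.
At the end, for the whole second after the job is handed in: Every jar of the order and the bottle stand on the track's floor between the rails (within 10 mm of the centre line, upright within 7 degrees), the pusher is released and at rest with its face pressing on the bottle (over 0.5 N), and the row presses on the gate (over 0.5 N), so that it is closed up (x of jar1 in the frame of labeller between -0.01 and 0.01 m and y of jar1 in the frame of labeller between -0.125 and 0.15 m and z of jar1 in the frame of labeller between 0.007 and 0.017 m and angle between each of jar1, jar2, jar3, jar4, jar5, bottle's own z axis and vertical below 0.12 rad and x of jar2 in the frame of labeller between -0.01 and 0.01 m and y of jar2 in the frame of labeller between -0.125 and 0.15 m and z of jar2 in the frame of labeller between 0.007 and 0.017 m and x of jar3 in the frame of labeller between -0.01 and 0.01 m and y of jar3 in the frame of labeller between -0.125 and 0.15 m and z of jar3 in the frame of labeller between 0.007 and 0.017 m and x of jar4 in the frame of labeller between -0.01 and 0.01 m and y of jar4 in the frame of labeller between -0.125 and 0.15 m and z of jar4 in the frame of labeller between 0.007 and 0.017 m and x of jar5 in the frame of labeller between -0.01 and 0.01 m and y of jar5 in the frame of labeller between -0.125 and 0.15 m and z of jar5 in the frame of labeller between 0.007 and 0.017 m and x of bottle in the frame of labeller between -0.01 and 0.01 m and y of bottle in the frame of labeller between -0.125 and 0.15 m and z of bottle in the frame of labeller between 0.007 and 0.017 m and contact force between pusher and bottle above 0.5 N and contact force between gate and anything else above 0.5 N and velocity of joint pusher_travel between -0.01 and 0.01 m/s and linear speed of bottle below 0.02 m/s); the robot touches nothing.
It fails at once if the bottle falls over (more than 45 degrees) (angle between bottle's own z axis and vertical above 0.785 rad).
It fails at once if the label roll is moved more than 30 mm (distance of label_roll from where it was at the start of the episode above 0.03 m).
It fails at once if the core is moved more than 30 mm (distance of core from where it was at the start of the episode above 0.03 m).
It fails at once if the scraper is moved more than 30 mm (distance of scraper from where it was at the start of the episode above 0.03 m).
Of jar1, jar2, jar3, jar4, jar5 only 3 to 5 are there at a start; the rules pass over those that are not, and their reading is None.
At some moment in a run one of jar1, jar2, jar3, jar4, jar5 may be knocked a few centimetres aside while the robot is not near it.
It also fails if it takes over 210 s, if anything falls off the work surface, if the arm or the gripper's body presses on something with over 40 N, if the wrist force passes 120 N, or if a joint passes its speed limit or range.

## Working session

There is one attempt and no reset: what is moved stays moved. The work goes in short steps, Python scripts to look and compute and a tool call to move; the robot and the scene stay as the last step left them, time stands still between calls to the robot, and variables do not carry over. Pictures are saved under pics/ and viewed, about 12 in all and at most 16, crops included, and the job is handed in when it is done.

Besides the shell and the picture viewer there is one more tool, called after ">>>" in YAML: its name, and indented under it one key for each argument. move_arm: Moves the arm, as the interface text tells. Its arguments: {"type":"object","properties":{"series":{"type":"array"},"grip":{"type":"number"},"force":{"type":"number"}},"required":["series"]}

```bash
mkdir -p pics; ls; cat > h.py <<'E'
import numpy as np, cv2
from cell import monitor, imaging, workorder, outline_of
R=lambda v: cv2.Rodrigues(np.array(v,float))[0]
def cam(name):
    s=monitor.observe(); im=imaging.get_image(name)
    K=np.array([[im['fx'],0,im['cx']],[0,im['fy'],im['cy']],[0,0,1]]); d=np.array(im['dist_coeffs'],float)
    if 'mount' in im:
        T=np.eye(4);T[:3,:3]=R(s['ee_rot']);T[:3,3]=s['position'];W=T@np.array(im['mount']);W=np.linalg.inv(W)
        Rm,t=W[:3,:3],W[:3,3]
    else: Rm,t=R(im['rvec']),np.array(im['tvec'],float).ravel()
    return dict(K=K,d=d,R=Rm,t=t,img=im['color'],name=name)
def px2w(c,uv,z):
    uv=np.array(uv,float).reshape(-1,1,2)
    n=cv2.undistortPoints(uv,c['K'],c['d']).reshape(-1,2)
    r=np.c_[n,np.ones(len(n))]@c['R']; o=-c['R'].T@c['t']
    return o+r*((z-o[2])/r[:,2])[:,None]
def w2px(c,P):
    return cv2.projectPoints(np.array(P,float).reshape(-1,1,3),cv2.Rodrigues(c['R'])[0],c['t'],c['K'],c['d'])[0].reshape(-1,2)
def save(c,fn,scale=1.5,crop=None):
    i=c['img'][:,:,::-1]
    if crop: x,y,w,h=crop; i=i[y:y+h,x:x+w]
    cv2.imwrite('pics/'+fn,cv2.resize(i,None,fx=scale,fy=scale,interpolation=cv2.INTER_CUBIC))
E
python3 - <<'E'
from h import *
print(monitor.observe())
for n in ['top','scene']:
    c=cam(n); save(c,n+'0.png'); print(n,c['K'][0,0],(-c['R'].T@c['t']).round(3))
    for t in ['labeller','gate','pusher','thumb_pad','housing_corner','jar1','bottle','label_roll','core','scraper','handle_grip']:
        for o in outline_of(n,t)[:6]: 
            m=o['mask']; ys,xs=np.nonzero(m); print(t,round(o['p'],2),o['rect'],(xs.mean().round(1),ys.mean().round(1)) if len(xs) else '')
E
```

```text
pics
{'clock': 0.0, 'joints': array([-1.40059779,  0.43521988,  0.02498964,  1.57410798, -0.01157188,
        1.13397737, -0.07508959]), 'dq': array([ 1.13484408e-03, -1.59536750e-03,  1.02963612e-03, -4.26162681e-04,
        4.70371826e-04, -1.15537549e-03, -7.74497463e-05]), 'joint_efforts': array([ 1.85230865e-04, -6.67861390e+01,  9.84231681e-01, -3.14460862e+01,
       -6.07376662e-02,  4.28898039e-02,  1.71590546e-04]), 'position': array([0.16833338, 0.60140577, 0.24494286]), 'ee_rot': array([-4.27275635e-01, -3.11236088e+00,  2.46258793e-03]), 'force': array([ 0.31782445, -0.08511465, -0.25556537]), 'ft_torque': array([-0.04334555,  0.01236761,  0.02862141]), 'width': 0.9941038069257933}
top 451.51546982485314 [0.418 0.096 1.551]
labeller 0.6 [207.7, 134.8, 205.5, 76.6] (np.float64(333.1), np.float64(179.1))
pusher 0.49 [311.5, 187.6, 22.4, 11.1] (np.float64(323.8), np.float64(193.1))
pusher 0.33 [208.8, 133.9, 205.4, 78.3] (np.float64(332.9), np.float64(179.1))
thumb_pad 0.49 [209.7, 179.1, 24.0, 9.0] (np.float64(222.8), np.float64(183.2))
thumb_pad 0.29 [298.6, 223.6, 14.7, 
[... 1686 characters left out ...]

jar1 0.43 [247.9, 173.2, 9.5, 15.7] (np.float64(250.7), np.float64(180.4))
jar1 0.42 [295.6, 142.0, 11.1, 17.0] (np.float64(301.7), np.float64(148.3))
bottle 0.79 [170.4, 184.1, 22.4, 39.0] (np.float64(182.4), np.float64(202.6))
bottle 0.57 [175.4, 233.3, 30.4, 27.2] (np.float64(186.7), np.float64(246.0))
label_roll 0.6 [74.7, 221.8, 43.9, 37.4] (np.float64(96.6), np.float64(238.7))
core 0.94 [281.2, 218.4, 27.6, 37.6] (np.float64(294.0), np.float64(234.5))
core 0.41 [175.7, 233.7, 28.5, 23.0] (np.float64(186.5), np.float64(246.4))
scraper 0.96 [301.7, 120.8, 66.3, 33.3] (np.float64(336.5), np.float64(137.0))
handle_grip 0.95 [177.0, 233.4, 27.9, 28.3] (np.float64(186.9), np.float64(245.5))
```

View pics/top0.png

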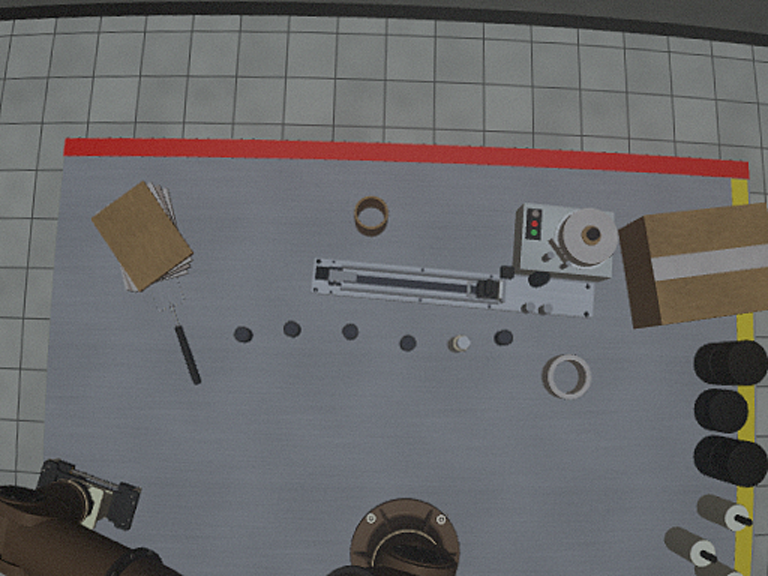

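View pics/scene0.png

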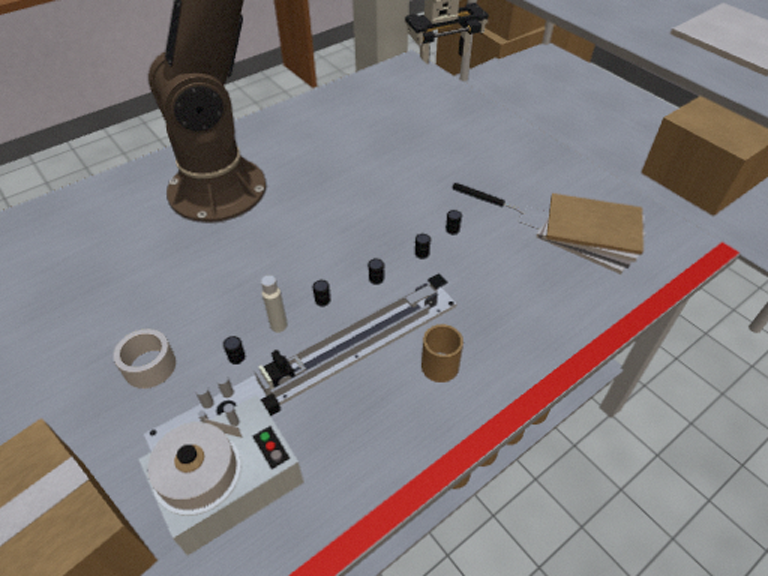

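The pictures show five jars standing in a rough row in front of the track, at top-view pixels (viewed) 243,335; 292,329; 350,332; 407,343 and 504,338. The bottle is at 460,343, with the pusher home at 488,289 and the thumb pad at 323,272. The tool is far to the left.

```bash
cat > lab.py <<'E'
from h import *
E
python3 - <<'E'
from h import *
c=cam('top')
px={'j':[(162,223),(195,219),(233,221),(271.5,229),(335.5,225)]}
print('jars',px2w(c,px['j'],.05).round(3).tolist())
print('bottle cap',px2w(c,[(306,228.5)],.145).round(3))
g=px2w(c,[(325.5,192)],.09)[0]; p=px2w(c,[(214.5,182)],.064)[0]
d=p-g; yaw=np.arctan2(d[1],d[0])-np.pi/2; print('grip',g,'pad',p,np.hypot(*d[:2]),'yaw',np.degrees(yaw))
s=cam('scene')
print('scene grip,pad',px2w(s,[(187,237)],.09),px2w(s,[(292,187.5)],.064))
print('scene jars',px2w(s,[(156,227),(214,189),(251,175),(282,158.5),(302.5,142.5)],.05).round(3).tolist(),px2w(s,[(179,186)],.145))
E
```

```text
jars [[0.479, 0.372, 0.05], [0.496, 0.262, 0.05], [0.493, 0.136, 0.05], [0.469, 0.007, 0.05], [0.488, -0.208, 0.05]]
bottle cap [[ 0.47  -0.095  0.145]]
grip [ 0.59350506 -0.16553257  0.09      ] pad [0.61961391 0.20057726 0.064     ] 0.3670396160570966 yaw -4.079100033151956
scene grip,pad [[ 0.60328259 -0.16144927  0.09      ]] [[0.62762153 0.20137848 0.064     ]]
scene jars [[0.491, -0.205, 0.05], [0.472, 0.011, 0.05], [0.496, 0.14, 0.05], [0.499, 0.269, 0.05], [0.482, 0.378, 0.05]] [[ 0.474995   -0.10149577  0.145     ]]
```

>>> move_arm:
  series:
    - [1.7,-3.2,0,0,0,-3.2]
    - [1.7,-3.2,0,0,0,-3.2]
    - [1.7,-3.2,0,0,0,-3.2]
    - [1.7,-3.2,0,0,0,-3.2]
    - [1.7,-3.2,0,0,0,-3.2]
    - [1.7,-3.2,0,0,0,-3.2]
    - [1.7,-3.2,0,0,0,-3.2]
    - [1.7,-3.2,0,0,0,-3.2]
  grip: 1

```text
clock: 2.1
position: [0.3049, 0.3446, 0.2459]
ee_rot: [1.11, 2.939, 0.001]
force: [0.8, -0.2, -0.7]
width: 1.0
```

>>> move_arm:
  series:
    - [1.7,-3.2,0,0,0,-3.2]
    - [1.7,-3.2,0,0,0,-3.2]
    - [1.7,-3.2,0,0,0,-3.2]
    - [1.7,-3.2,0,0,0,-3.2]
    - [1.7,-3.2,0,0,0,-3.2]
    - [1.7,-3.2,0,0,0,-3.2]
    - [1.7,-3.2,0,0,0,-3.2]
    - [1.7,-3.2,0,0,0,-3.2]

```text
clock: 2.9
position: [0.441, 0.0886, 0.246]
ee_rot: [1.733, 2.62, 0.001]
force: [1.2, -0.1, -0.0]
width: 1.0
```

>>> move_arm:
  series:
    - [1.7,-3.2,0,0,0,-3.2]
    - [1.7,-3.2,0,0,0,-3.2]
    - [1.7,-3.2,0,0,0,-3.2]
    - [1.7,-3.2,0,0,0,-3.2]
    - [1.7,-3.2,0,0,0,-3.2]
    - [1.7,-3.2,0,0,0,-3.2]
    - [1.7,-3.2,0,0,0,-3.2]
    - [1,0,0,0,0,-3.2]

```text
clock: 3.7
position: [0.5698, -0.1397, 0.2462]
ee_rot: [2.275, 2.162, -0.002]
force: [-0.3, 0.6, -0.0]
width: 1.001
```

```bash
cat >> h.py <<'E'
def st():
    s=monitor.observe(); M=R(s['ee_rot']); y=M[:,1]
    a=np.degrees(np.arctan2(y[1],y[0])); a=(a+90)%180-90
    print('t',round(s['clock'],1),'pos',s['position'].round(4),'jaw',a.round(1),'tilt',np.degrees(np.arccos(-M[2,2])).round(2),'F',s['force'].round(1),'w',round(s['width'],3)); return s
E
python3 - <<'E'
from h import *
st(); c=cam('wrist'); save(c,'w1.png')
print((-c['R'].T@c['t']).round(3))
print(w2px(c,[[0.598,-0.164,.09],[0.624,.2,.064],[.488,-.208,.05],[.472,-.098,.145]]))
for t in ['pusher','gate','bottle','jar1']:
    for o in outline_of('wrist',t)[:2]: print(t,o['p'],o['rect'])
E
```

```text
t 3.7 pos [ 0.5698 -0.1397  0.2462] jaw -2.9 tilt 0.19 F [-0.3  0.6 -0. ] w 1.001
[ 0.572 -0.071  0.386]
[[ 285.94261753  201.74159424]
 [ 298.73746495 -181.23946067]
 [ 197.91613307  229.50590697]
 [ 143.46058635  154.41343658]]
pusher 0.64 [263.7, 157.4, 37.8, 68.2]
gate 0.75 [263.3, 214.1, 37.7, 13.4]
gate 0.46 [129.5, 130.4, 68.6, 45.9]
bottle 0.65 [130.1, 129.5, 69.3, 47.9]
bottle 0.38 [153.9, 282.1, 35.5, 15.7]
jar1 0.96 [150.0, 36.4, 38.0, 36.3]
jar1 0.79 [190.5, 206.9, 28.2, 36.7]
```

View pics/w1.png

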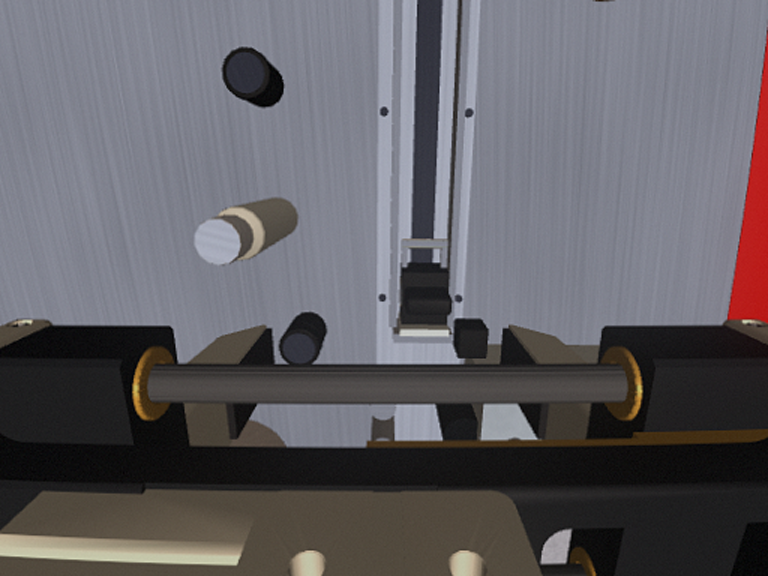

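The wrist view shows the grip plate's top at about (428,302). The deck screws are at (384,112), (469,113), (382,298) and (458,298), and the jaws straddle the track.

```bash
python3 - <<'E'
from h import *
c=cam('wrist')
P=px2w(c,np.array([(384,112),(469,113),(382,298),(458,298)])/1.5,.012); print(P.round(4))
print('grip',px2w(c,np.array([(427,304)])/1.5,.09))
# sharp edges lines along columns: print gradients in rows
g=cv2.cvtColor(c['img'],cv2.COLOR_RGB2GRAY).astype(int)
for r in (10,60,110,150,185):
    d=np.abs(np.diff(g[r-2:r+3].mean(0)))[245:325]; print(r,[(i+245.5,int(d[i])) for i in range(1,79) if d[i]>14 and d[i]>=d[i-1] and d[i]>=d[i+1]])
for t in ['jar1','bottle']:
    for n in ('wrist',):
        for o in outline_of(n,t)[:2]: print(t,o['p'],o['rect'])
E
```

```text
[[ 0.5696 -0.014   0.012 ]
 [ 0.6401 -0.0174  0.012 ]
 [ 0.5611 -0.1742  0.012 ]
 [ 0.631  -0.177   0.012 ]]
grip [[ 0.59567715 -0.15732599  0.09      ]]
10 [(255.5, 15), (264.5, 26), (271.5, 25), (280.5, 104), (297.5, 63), (307.5, 61), (310.5, 67), (316.5, 18), (322.5, 36)]
60 [(254.5, 16), (263.5, 46), (269.5, 34), (278.5, 85), (295.5, 88), (304.5, 68), (308.5, 49), (313.5, 26), (319.5, 23)]
110 [(253.5, 19), (262.5, 39), (267.5, 22), (276.5, 69), (292.5, 112), (301.5, 64), (304.5, 47), (309.5, 20), (316.5, 27)]
150 [(252.5, 23), (261.5, 35), (266.5, 29), (275.5, 63), (290.5, 86), (299.5, 73), (302.5, 66), (307.5, 21), (313.5, 29)]
185 [(251.5, 20), (260.5, 39), (265.5, 33), (267.5, 70), (272.5, 15), (294.5, 23), (300.5, 53), (304.5, 18), (310.5, 25)]
jar1 0.74 [191.7, 210.6, 27.9, 28.5]
jar1 0.66 [153.6, 42.0, 40.0, 35.5]
bottle 0.75 [133.0, 135.1, 67.2, 48.3]
```

```bash
python3 - <<'E'
from h import *
st();c=cam('wrist'); save(c,'w2.png',3,(240,120,90,120)); st()
g=cv2.cvtColor(c['img'],cv2.COLOR_RGB2GRAY).astype(int)
def edge(r,lo,hi):
    d=np.abs(np.diff(g[r-1:r+2].mean(0)))[lo:hi]; i=d.argmax(); i=min(max(i,1),len(d)-2); a,b,e=d[i-1:i+2]; return lo+i+.5+.5+ .5*(a-e)/(a-2*b+e+1e-9)-.5
for (l0,l1,z) in [((280,275),0,.012),((297,290),0,.012),((307,299),0,.036),((255,252),0,.012),((322,313),0,.012)]:
    pts=[]
    for r in range(8,150,4):
        u=l0[0]+(l0[1]-l0[0])*(r-10)/140; pts.append((edge(r,int(u)-4,int(u)+5),r))
    P=px2w(c,pts,z); k=np.polyfit(P[:,1],P[:,0],1); res=P[:,0]-np.polyval(k,P[:,1]); m=abs(res)<.002; k=np.polyfit(P[m,1],P[m,0],1)
    print(l0,z,'slope deg',np.degrees(np.arctan(k[0])).round(2),'x at y=-.1',np.polyval(k,-.1).round(4),m.sum(),len(m))
E
```

```text
t 4.1 pos [ 0.569  -0.1333  0.2459] jaw -2.3 tilt 0.04 F [-0.1  0.1  0.9] w 0.999
t 4.2 pos [ 0.5691 -0.1334  0.2459] jaw -2.3 tilt 0.03 F [-0.2  0.   0.5] w 1.002
(280, 275) 0.012 slope deg 3.64 x at y=-.1 0.5918 36 36
(297, 290) 0.012 slope deg 3.76 x at y=-.1 0.6118 36 36
(307, 299) 0.036 slope deg 3.78 x at y=-.1 0.6203 35 36
(255, 252) 0.012 slope deg 3.61 x at y=-.1 0.5617 36 36
(322, 313) 0.012 slope deg 3.71 x at y=-.1 0.6419 36 36
```

View pics/w2.png

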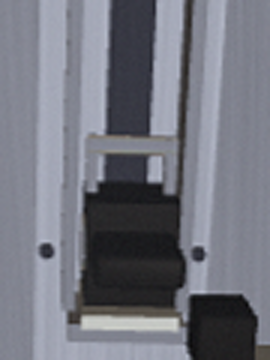

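```bash
python3 - <<'E'
from h import *
c=cam('wrist')
print('plate',px2w(c,[(285.5,209)],.09),'facetop front',px2w(c,[(284,229.7)],.062), 'gate far edge',px2w(c,[(282.5,233)],.052))
for t in ['jar1','bottle']:
    for o in outline_of('wrist',t)[:2]: print(t,o['p'],o['rect'])
E
```

```text
plate [[ 0.59677747 -0.1650118   0.09      ]] facetop front [[ 0.59700211 -0.20121159  0.062     ]] gate far edge [[ 0.59583465 -0.20984553  0.052     ]]
jar1 0.68 [151.5, 39.3, 41.9, 38.2]
jar1 0.65 [189.3, 214.4, 29.8, 24.9]
bottle 0.71 [131.9, 133.0, 65.1, 48.5]
bottle 0.17 [246.2, 1.9, 150.7, 375.6]
```

The track yaw is -3.7° and the grip plate is at about (0.597,-0.165). I'll go down over it.

>>> move_arm:
  series:
    - [1.4,-1.6,0,0,0,-0.7]
    - [1.4,-1.6,-1,0,0,-0.7]
    - [0,0,-3,0,0,0]
    - [0,0,-3.5,0,0,0]
    - [0,0,-3.5,0,0,0]
    - [0,0,-2.6,0,0,0]
    - [0,0,-2,0,0,0]
    - [0,0,-1,0,0,0]

```text
clock: 5.1
position: [0.5965, -0.1656, 0.0779]
ee_rot: [-2.293, -2.145, 0.002]
force: [0.8, -0.8, -0.7]
width: 1.001
```

>>> move_arm:
  series:
    - [0,0,0,0,0,0]
    - [0,0,0,0,0,0]
    - [0,0,0,0,0,0]
    - [0,0,0,0,0,0]
    - [0,0,0,0,0,0]
  grip: 0
  force: 45

```text
clock: 5.6
position: [0.5978, -0.1661, 0.0805]
ee_rot: [2.294, 2.145, 0.001]
force: [0.8, 0.7, -0.5]
width: 0.618
```

```bash
python3 - <<'E'
from h import *
st()
E
```

```text
t 5.6 pos [ 0.5978 -0.1661  0.0805] jaw -3.8 tilt 0.07 F [ 0.8  0.7 -0.5] w 0.618
```

>>> move_arm:
  series:
    - [0,0,0,0,0,0]
    - [0,0,0,0,0,0]
    - [0,0,0,0,0,0]
    - [0,0,0,0,0,0]
    - [0,0,0,0,0,0]

```text
clock: 6.1
position: [0.5992, -0.1662, 0.0801]
ee_rot: [2.292, 2.144, 0.003]
force: [6.4, -0.4, -4.1]
width: 0.364
```

>>> move_arm:
  series:
    - [0.03,0.5,0,0,0,0]
    - [0.08,1.2,0,0,0,0]
    - [0.1,1.5,0,0,0,0]
    - [0.1,1.5,0,0,0,0]
    - [0.1,1.5,0,0,0,0]
    - [0.1,1.5,0,0,0,0]
    - [0.1,1.5,0,0,0,0]
    - [0.1,1.5,0,0,0,0]

```text
clock: 6.9
position: [0.6058, -0.0637, 0.08]
ee_rot: [2.293, 2.137, -0.003]
force: [5.7, -14.9, -8.2]
width: 0.367
```

>>> move_arm:
  series:
    - [0.1,1.5,0,0,0,0]
    - [0.1,1.5,0,0,0,0]
    - [0.1,1.5,0,0,0,0]
    - [0.1,1.5,0,0,0,0]
    - [0.1,1.5,0,0,0,0]
    - [0.1,1.5,0,0,0,0]
    - [0.1,1.5,0,0,0,0]
    - [0.1,1.5,0,0,0,0]

```text
clock: 7.7
position: [0.6134, 0.0555, 0.08]
ee_rot: [2.294, 2.137, -0.005]
force: [3.1, -16.0, -2.5]
width: 0.368
```

>>> move_arm:
  series:
    - [0.1,1.5,0,0,0,0]
    - [0.1,1.5,0,0,0,0]
    - [0.08,1.2,0,0,0,0]
    - [0.06,1.0,0,0,0,0]
    - [0.04,0.7,0,0,0,0]
    - [0.02,0.3,0,0,0,0]
    - [0,0,0,0,0,0]
    - [0,0,0,0,0,0]

```text
clock: 8.5
position: [0.6174, 0.1193, 0.08]
ee_rot: [2.294, 2.14, -0.002]
force: [2.7, -9.2, -0.6]
width: 0.367
```

>>> move_arm:
  series:
    - [-0.02,-0.3,0,0,0,0]
    - [-0.02,-0.3,0,0,0,0]
    - [-0.02,-0.3,0,0,0,0]
    - [-0.01,-0.2,0,0,0,0]
    - [0,0,0,0,0,0]
    - [0,0,0,0,0,0]

```text
clock: 9.1
position: [0.6167, 0.1084, 0.08]
ee_rot: [2.295, 2.14, -0.002]
force: [2.7, -8.6, -0.9]
width: 0.367
```

>>> move_arm:
  series:
    - [-0.02,-0.3,0,0,0,0]
    - [-0.01,-0.2,0,0,0,0]
    - [0,0,0,0,0,0]
    - [0,0,0,0,0,0]

```text
clock: 9.5
position: [0.6167, 0.1081, 0.08]
ee_rot: [2.293, 2.146, 0.004]
force: [5.4, 1.7, -2.3]
width: 0.367
```

The catch holds it: the pusher stayed put and the spring load went to zero. I'll release and rise.

>>> move_arm:
  series:
    - [0,0,0,0,0,0]
    - [0,0,0,0,0,0]
    - [0,0,0,0,0,0]
    - [0,0,0,0,0,0]
    - [0,0,0,0,0,0]
    - [0,0,1,0,0,0]
    - [0,0,3,0,0,0]
    - [0,0,4,0,0,0]
  grip: 1

```text
clock: 10.3
position: [0.6143, 0.1067, 0.1598]
ee_rot: [-2.294, -2.145, 0.005]
force: [0.2, 0.7, 0.1]
width: 0.984
```

>>> move_arm:
  series:
    - [0,0,4,0,0,0]
    - [0,0,3,0,0,0]
    - [0,0,2,0,0,0]
    - [0,0,0,0,0,0]
    - [0,0,0,0,0,0]

```text
clock: 10.8
position: [0.6155, 0.1069, 0.2502]
ee_rot: [2.294, 2.146, 0.001]
force: [-0.3, 0.7, -0.9]
width: 1.0
```

```bash
python3 - <<'E'
from h import *
st(); 
c=cam('top'); print('top plate predicted if latched',w2px(c,[[.6035+.181*.0645,-.0715+.181*.9979,.09]]))
for n in ('top',):
  save(c,'t2.png',2.0,(130,110,250,140))
  for t in ['pusher','handle_grip']:
    for o in outline_of(n,t)[:2]: print(t,o['p'],o['rect'])
E
```

```text
t 10.8 pos [0.6155 0.1069 0.2502] jaw -3.8 tilt 0.05 F [-0.3  0.7 -0.9] w 1.0
top plate predicted if latched [[241.95387032 183.04255841]]
handle_grip 0.17 [208.8, 133.2, 203.4, 78.1]
```

View pics/t2.png

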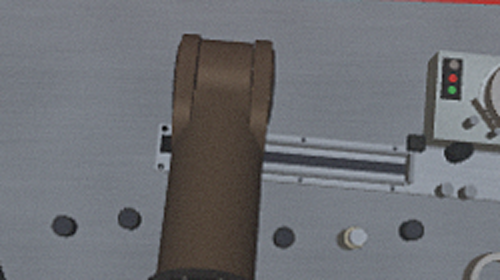

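The pusher stays latched, since the track is now clear up to the arm. Next I'll locate the jars and bottle with a cylinder-box fit.

```bash
cat >> h.py <<'E'
from scipy.optimize import least_squares
O=np.array([.6035,-.0715]); Yx=np.array([.0645,.9979]); Xx=np.array([.9979,-.0645])
def lab2w(x,y): return O+x*Xx+y*Yx
def w2lab(p): d=np.array(p)[:2]-O; return np.array([d@Xx,d@Yx])
def fit(c,rect,h=.05,r=.018,z0=0.):
    l,t,w,hh=rect; a=np.linspace(0,2*np.pi,24); tgt=np.array([l,t,l+w,t+hh])
    def f(p):
        q=w2px(c,np.vstack([np.c_[p[0]+r*np.cos(a),p[1]+r*np.sin(a),0*a+z] for z in (z0,z0+h)])); return np.r_[q.min(0),q.max(0)]-tgt
    p0=px2w(c,[(l+w/2,t+hh/2)],z0+h/2)[0,:2]; s=least_squares(f,p0); return s.x,np.abs(s.fun).max()
def jars(name,c=None):
    c=c or cam(name); out=[]
    for t in ('jar1','bottle'):
        for o in outline_of(name,t)[:6]:
            r=o['rect']; 
            if r[2]>80 or o['p']<.25: continue
            p,e=fit(c,r,*((.05,.018) if t=='jar1' else (.145,.017)))
            if e<6: print(name,t,round(o['p'],2),p.round(3),'err',e.round(1),[int(v) for v in r],'lab',w2lab(p).round(3))
    return c
E
python3 - <<'E'
from h import *
st(); c=jars('wrist'); jars('top'); jars('scene')
g=cv2.cvtColor(c['img'],cv2.COLOR_RGB2GRAY); n,l,s,_=cv2.connectedComponentsWithStats((g<55).astype(np.uint8))
for k in s[1:]:
    if 300<k[4]<4000 and k[2]<80 and k[3]<80: p,e=fit(c,k[:4].astype(float)); print('blob',k,p.round(3),e.round(1))
E
```

```text
t 10.9 pos [0.6148 0.1069 0.2487] jaw -3.8 tilt 0.11 F [-0.8  0.5 -0.1] w 1.004
wrist jar1 0.94 [0.496 0.135] err 1.7 [147, 139, 36, 32] lab [-0.12   0.199]
wrist jar1 0.76 [0.497 0.267] err 1.5 [126, 23, 48, 40] lab [-0.129  0.331]
top jar1 0.65 [ 0.476 -0.003] err 1.1 [269, 220, 9, 13] lab [-0.131  0.06 ]
top jar1 0.59 [0.492 0.264] err 1.0 [189, 215, 10, 9] lab [-0.133  0.328]
top jar1 0.43 [ 0.485 -0.212] err 0.5 [329, 220, 12, 11] lab [-0.109 -0.148]
top jar1 0.4 [0.477 0.376] err 1.1 [154, 217, 15, 13] lab [-0.155  0.438]
top bottle 0.5 [ 0.467 -0.103] err 3.8 [301, 223, 9, 14] lab [-0.135 -0.041]
scene jar1 0.61 [0.487 0.011] err 1.5 [212, 187, 9, 18] lab [-0.122  0.075]
scene jar1 0.58 [ 0.49  -0.207] err 1.5 [147, 221, 18, 20] lab [-0.105 -0.142]
scene jar1 0.51 [0.506 0.144] err 1.6 [249, 173, 9, 15] lab [-0.112  0.209]
scene bottle 0.68 [ 0.482 -0.102] err 1.7 [172, 184, 21, 35] lab [-0.12  -0.038]
blob [ 128   23   43   41 1233] [0.496 0.267] 1.2
blob [244  78  32  53 828] [0.621 0.188] 10.6
blob [144 141  38  31 840] [0.493 0.135] 1.1
blob [ 334  142   52   62 1069] [0.745 0.095] 14.3
blob [ 363  154   55   56 1897] [0.787 0.081] 10.9
blob [ 244  156   33   40 1114] [0.616 0.1  ] 2.8
blob [149 268  22  25 332] [ 0.461 -0.046] 7.7
```

>>> move_arm:
  series:
    - [-4,0.9,0,0,0,0]
    - [-4,0.9,0,0,0,0]
    - [-4.1,1.0,0,0,0,0]
    - [0,0,-5,0,0,0]
    - [0,0,-5,0,0,0]
    - [0,0,-5,0,0,0]
    - [0,0,-3.6,0,0,0]
    - [0,0,-1.5,0,0,0]
  grip: 0.7

```text
clock: 12.2
position: [0.4927, 0.1343, 0.0457]
ee_rot: [-2.294, -2.145, 0.007]
force: [0.3, -0.6, 0.5]
width: 0.704
```

>>> move_arm:
  series:
    - [0,0,0,0,0,0]
    - [0,0,0,0,0,0]
    - [0,0,0,0,0,0]
    - [0,0,0,0,0,0]
    - [0,0,0,0,0,0]
    - [0,0,0,0,0,0]
    - [0,0,0,0,0,0]
  grip: 0
  force: 15

```text
clock: 12.9
position: [0.4954, 0.1353, 0.0498]
ee_rot: [2.294, 2.146, 0.003]
force: [0.4, -0.2, 8.0]
width: 0.39
```

>>> move_arm:
  series:
    - [0,0,2,0,0,0]
    - [0,0,4,0,0,0]
    - [0,0,5,0,0,0]
    - [0,0,4,0,0,0]
    - [0,0,0,0,0,0]
    - [0,0,0,0,0,0]

```text
clock: 13.5
position: [0.4946, 0.1354, 0.1996]
ee_rot: [-2.294, -2.147, -0.004]
force: [-0.2, -0.3, -1.4]
width: 0.392
```

```bash
python3 - <<'E'
from h import *
st(); c=cam('wrist'); save(c,'w3.png',1.2); c=cam('top')
E
```

```text
t 13.5 pos [0.4946 0.1354 0.1996] jaw -3.8 tilt 0.13 F [-0.2 -0.3 -1.4] w 0.392
```

View pics/w3.png

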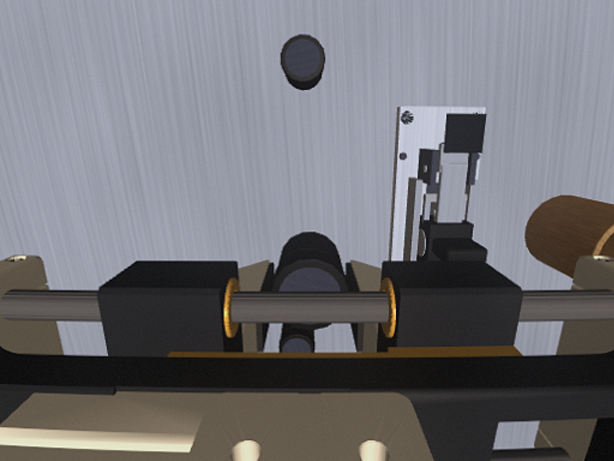

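The jar is held upright between the pads at (310,275). The pusher grasp showed the track centre 1.5 mm further out in x, so I'll use that. Placing it next to the gate.

>>> move_arm:
  series:
    - [1,-3,0,0,0,0]
    - [1.5,-4.6,0,0,0,0]
    - [1.5,-4.6,0,0,0,0]
    - [1.5,-4.6,0,0,0,0]
    - [1.5,-4.6,0,0,0,0]
    - [1.5,-4.6,0,0,0,0]
    - [1.2,-3.6,0,0,0,0]
    - [0.6,-1.8,0,0,0,0]

```text
clock: 14.4
position: [0.5966, -0.1836, 0.1969]
ee_rot: [-2.299, -2.14, 0.005]
force: [0.2, 0.8, -0.5]
width: 0.388
```

>>> move_arm:
  series:
    - [0,0,0,0,0,0]
    - [0,0,-3,0,0,0]
    - [0,0,-4,0,0,0]
    - [0,0,-3,0,0,0]
    - [0,0,-1.2,0,0,0]
    - [0,0,-1,0,0,0]
    - [0,0,0,0,0,0]

```text
clock: 15.1
position: [0.597, -0.1785, 0.0759]
ee_rot: [-2.293, -2.145, 0.001]
force: [0.2, 0.5, -1.1]
width: 0.385
```

>>> move_arm:
  series:
    - [0,0,-0.8,0,0,0]
    - [0,0,-0.6,0,0,0]
    - [0,0,-0.3,0,0,0]
    - [0,0,0,0,0,0]
    - [0,0,0,0,0,0]

```text
clock: 15.6
position: [0.5973, -0.1793, 0.0604]
ee_rot: [-2.295, -2.145, -0.0]
force: [-3.2, -0.1, 5.2]
width: 0.387
```

```bash
sed -i 's/O=np.array(\[.6035/O=np.array([.605/' h.py; python3 - <<'E'
from h import *
s=st(); print(w2lab(s['position'])); c=cam('wrist'); save(c,'w4.png',1.2)
E
```

```text
t 15.6 pos [ 0.5973 -0.1793  0.0604] jaw -3.9 tilt 0.02 F [-3.2 -0.1  5.2] w 0.387
[-0.00078019 -0.10802513]
```

View pics/w4.png

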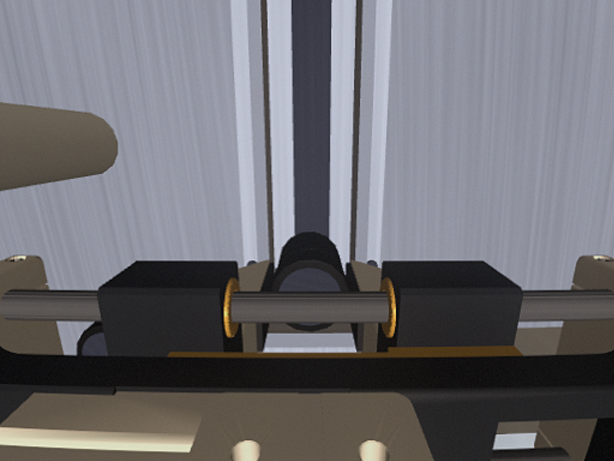

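>>> move_arm:
  series:
    - [0,0,0,0,0,0]
    - [0,0,0,0,0,0]
    - [0,0,0,0,0,0]
    - [0,0,0,0,0,0]
    - [0,0,2,0,0,0]
    - [0,0,4,0,0,0]
    - [0,0,4,0,0,0]
    - [0,0,4,0,0,0]
  grip: 0.7

```text
clock: 16.45
position: [0.5973, -0.1792, 0.2011]
ee_rot: [-2.295, -2.145, 0.001]
force: [0.9, 0.3, -0.1]
width: 0.701
```

>>> move_arm:
  series:
    - [-2.5,3.7,0,0,0,0]
    - [-2.5,3.7,0,0,0,0]
    - [-2.5,3.7,0,0,0,0]
    - [-2.5,3.7,0,0,0,0]
    - [-2.3,3.6,0,0,0,0]
    - [0,0,0,0,0,0]
    - [0,0,0,0,0,0]
    - [0,0,0,0,0,0]

```text
clock: 17.25
position: [0.4752, 0.004, 0.2]
ee_rot: [2.295, 2.144, 0.001]
force: [0.8, -0.7, -0.2]
width: 0.702
```

```bash
python3 - <<'E'
from h import *
st(); jars('wrist'); c=jars('top'); jars('scene')
print('jar in track predicted px', w2px(c,[[*lab2w(0,-.107),.062]]))
E
```

```text
t 17.2 pos [0.4752 0.004  0.2   ] jaw -3.9 tilt 0.07 F [ 0.8 -0.7 -0.2] w 0.702
wrist jar1 0.97 [0.473 0.004] err 2.3 [242, 161, 29, 37] lab [-0.137  0.067]
top jar1 0.69 [ 0.592 -0.177] err 2.9 [321, 188, 7, 12] lab [-0.006 -0.106]
top jar1 0.62 [0.477 0.38 ] err 2.0 [154, 216, 13, 15] lab [-0.157  0.442]
scene jar1 0.71 [ 0.59  -0.172] err 2.7 [176, 241, 16, 14] lab [-0.009 -0.101]
scene jar1 0.58 [0.502 0.27 ] err 1.7 [277, 156, 9, 14] lab [-0.125  0.334]
scene jar1 0.56 [ 0.497 -0.209] err 1.0 [149, 225, 16, 17] lab [-0.099 -0.144]
scene jar1 0.56 [0.478 0.007] err 1.0 [209, 187, 11, 16] lab [-0.132  0.071]
scene jar1 0.45 [0.491 0.376] err 0.7 [298, 140, 10, 18] lab [-0.143  0.439]
scene bottle 0.69 [ 0.475 -0.094] err 0.9 [175, 179, 17, 40] lab [-0.128 -0.031]
jar in track predicted px [[327.78891176 191.69993106]]
```

>>> move_arm:
  series:
    - [0,0,-4,0,0,0]
    - [0,0,-5,0,0,0]
    - [0,0,-4,0,0,0]
    - [0,0,-2.1,0,0,0]
    - [0,0,0,0,0,0]

```text
clock: 18.2
position: [0.4727, 0.0045, 0.0464]
ee_rot: [-2.293, -2.144, 0.007]
force: [-0.8, -0.7, 0.6]
width: 0.697
```

>>> move_arm:
  series:
    - [0,0,0,0,0,0]
    - [0,0,0,0,0,0]
    - [0,0,0,0,0,0]
    - [0,0,0,0,0,0]
    - [0,0,0,0,0,0]
    - [0,0,0,0,0,0]
  grip: 0

```text
clock: 18.8
position: [0.4751, 0.0052, 0.0496]
ee_rot: [2.294, 2.146, 0.002]
force: [-1.9, 0.3, 9.3]
width: 0.385
```

>>> move_arm:
  series:
    - [0,0,2,0,0,0]
    - [0,0,4,0,0,0]
    - [0,0,5,0,0,0]
    - [0,0,4,0,0,0]
    - [1.5,0,0,0,0,0]
    - [2.5,-2.8,0,0,0,0]
    - [3.0,-4,0,0,0,0]
    - [3.0,-4,0,0,0,0]

```text
clock: 19.6
position: [0.5755, -0.1032, 0.199]
ee_rot: [-2.291, -2.149, -0.002]
force: [0.9, 1.1, 0.0]
width: 0.39
```

>>> move_arm:
  series:
    - [2.6,-3.2,0,0,0,0]
    - [0,0,0,0,0,0]
    - [0,0,-3,0,0,0]
    - [0,0,-4,0,0,0]
    - [0,0,-3,0,0,0]
    - [0,0,-1.2,0,0,0]
    - [0,0,-1,0,0,0]
    - [0,0,-0.8,0,0,0]

```text
clock: 20.4
position: [0.6011, -0.1351, 0.0692]
ee_rot: [2.294, 2.145, 0.001]
force: [0.5, -0.1, -0.5]
width: 0.39
```

>>> move_arm:
  series:
    - [0,0,-0.6,0,0,0]
    - [0,0,-0.3,0,0,0]
    - [0,0,0,0,0,0]
    - [0,0,0,0,0,0]

```text
clock: 20.8
position: [0.601, -0.1353, 0.0609]
ee_rot: [2.294, 2.145, 0.002]
force: [-3.7, 0.5, 7.3]
width: 0.386
```

>>> move_arm:
  series:
    - [0,0,0,0,0,0]
    - [0,0,0,0,0,0]
    - [0,0,0,0,0,0]
    - [0,0,0,0,0,0]
    - [0,0,2,0,0,0]
    - [0,0,4,0,0,0]
    - [0,0,4,0,0,0]
    - [0,0,4,0,0,0]
  grip: 0.7

```text
clock: 21.6
position: [0.6002, -0.1352, 0.2011]
ee_rot: [-2.295, -2.145, 0.001]
force: [1.8, 0.2, -0.1]
width: 0.704
```

>>> move_arm:
  series:
    - [-1,4,0,0,0,0]
    - [-1,4.5,0,0,0,0]
    - [-1.2,4.5,0,0,0,0]
    - [-1.2,4.5,0,0,0,0]
    - [-1.2,4.5,0,0,0,0]
    - [-1.2,4.5,0,0,0,0]
    - [-1.2,4.5,0,0,0,0]
    - [-1.2,4.5,0,0,0,0]

```text
clock: 22.4
position: [0.5077, 0.2217, 0.1999]
ee_rot: [-2.295, -2.146, -0.001]
force: [0.4, -0.4, 0.3]
width: 0.702
```

>>> move_arm:
  series:
    - [-1.2,4.7,0,0,0,0]
    - [0,0,0,0,0,0]
    - [0,0,0,0,0,0]
    - [0,0,0,0,0,0]

```text
clock: 22.8
position: [0.4969, 0.2656, 0.1998]
ee_rot: [2.296, 2.144, -0.0]
force: [0.2, -0.5, 0.0]
width: 0.695
```

```bash
python3 - <<'E'
from h import *
st(); jars('wrist'); c=jars('top'); jars('scene')
E
```

```text
t 22.8 pos [0.4969 0.2656 0.1998] jaw -3.9 tilt 0.04 F [ 0.2 -0.5  0. ] w 0.695
wrist jar1 0.81 [0.48  0.376] err 1.1 [216, 52, 36, 43] lab [-0.153  0.439]
wrist jar1 0.67 [0.497 0.265] err 3.2 [242, 163, 32, 34] lab [-0.13   0.329]
top jar1 0.57 [ 0.601 -0.142] err 0.4 [308, 185, 13, 11] lab [ 0.   -0.07]
top jar1 0.46 [ 0.488 -0.222] err 1.6 [329, 220, 16, 9] lab [-0.107 -0.157]
top bottle 0.61 [ 0.469 -0.104] err 1.7 [299, 222, 13, 14] lab [-0.133 -0.041]
scene jar1 0.78 [ 0.492 -0.21 ] err 1.9 [146, 223, 19, 18] lab [-0.104 -0.145]
scene jar1 0.66 [ 0.594 -0.172] err 2.6 [179, 239, 10, 20] lab [-0.005 -0.101]
scene jar1 0.63 [0.49  0.378] err 3.3 [301, 140, 4, 17] lab [-0.144  0.441]
scene jar1 0.62 [0.499 0.274] err 2.7 [279, 156, 5, 13] lab [-0.128  0.338]
scene jar1 0.54 [ 0.599 -0.133] err 1.4 [190, 234, 13, 17] lab [-0.002 -0.062]
scene bottle 0.55 [ 0.483 -0.103] err 1.2 [173, 184, 19, 36] lab [-0.12 -0.04]
```

>>> move_arm:
  series:
    - [0,0,-4,0,0,0]
    - [0,0,-5,0,0,0]
    - [0,0,-4,0,0,0]
    - [0,0,-2.1,0,0,0]
    - [0,0,0,0,0,0]

```text
clock: 23.75
position: [0.4947, 0.2658, 0.046]
ee_rot: [-2.294, -2.145, 0.008]
force: [-0.4, -0.4, 0.5]
width: 0.698
```

>>> move_arm:
  series:
    - [0,0,0,0,0,0]
    - [0,0,0,0,0,0]
    - [0,0,0,0,0,0]
    - [0,0,0,0,0,0]
    - [0,0,0,0,0,0]
    - [0,0,0,0,0,0]
  grip: 0

```text
clock: 24.35
position: [0.4971, 0.2674, 0.0497]
ee_rot: [-2.294, -2.146, -0.003]
force: [-0.2, -1.0, 7.9]
width: 0.387
```

>>> move_arm:
  series:
    - [0,0,2,0,0,0]
    - [0,0,4,0,0,0]
    - [0,0,5,0,0,0]
    - [0,0,4,0,0,0]
    - [0.7,-2,0,0,0,0]
    - [1.2,-4,0,0,0,0]
    - [1.3,-4.5,0,0,0,0]
    - [1.3,-4.5,0,0,0,0]

```text
clock: 25.15
position: [0.5415, 0.1158, 0.199]
ee_rot: [-2.293, -2.147, -0.001]
force: [1.6, 0.7, -1.5]
width: 0.386
```

>>> move_arm:
  series:
    - [1.3,-4.5,0,0,0,0]
    - [1.3,-4.5,0,0,0,0]
    - [1.3,-4.5,0,0,0,0]
    - [1.3,-4.5,0,0,0,0]
    - [1.0,-3.0,0,0,0,0]
    - [0,0,0,0,0,0]
    - [0,0,-3,0,0,0]
    - [0,0,-4,0,0,0]

```text
clock: 25.95
position: [0.6049, -0.093, 0.1296]
ee_rot: [2.293, 2.144, 0.005]
force: [-0.1, -0.3, -1.0]
width: 0.386
```

>>> move_arm:
  series:
    - [0,0,-3,0,0,0]
    - [0,0,-1.2,0,0,0]
    - [0,0,-1,0,0,0]
    - [0,0,-0.8,0,0,0]
    - [0,0,-0.6,0,0,0]
    - [0,0,-0.3,0,0,0]
    - [0,0,0,0,0,0]
    - [0,0,0,0,0,0]

```text
clock: 26.75
position: [0.6042, -0.0932, 0.061]
ee_rot: [2.294, 2.145, 0.002]
force: [-2.3, 0.2, 6.3]
width: 0.383
```

>>> move_arm:
  series:
    - [0,0,0,0,0,0]
    - [0,0,0,0,0,0]
    - [0,0,0,0,0,0]
    - [0,0,0,0,0,0]
    - [0,0,2,0,0,0]
    - [0,0,4,0,0,0]
    - [0,0,4,0,0,0]
    - [0,0,4,0,0,0]
  grip: 0.7

```text
clock: 27.55
position: [0.6032, -0.0932, 0.2011]
ee_rot: [-2.295, -2.145, 0.001]
force: [1.0, 0.7, -0.3]
width: 0.699
```

>>> move_arm:
  series:
    - [-1,4,0,0,0,0]
    - [-1.2,4.5,0,0,0,0]
    - [-1.2,4.5,0,0,0,0]
    - [-1.2,4.5,0,0,0,0]
    - [-1.2,4.5,0,0,0,0]
    - [-1.2,4.5,0,0,0,0]
    - [-1.2,4.5,0,0,0,0]
    - [-1.2,4.5,0,0,0,0]

```text
clock: 28.35
position: [0.5087, 0.2637, 0.1999]
ee_rot: [-2.295, -2.146, -0.0]
force: [0.7, 0.1, 0.8]
width: 0.699
```

>>> move_arm:
  series:
    - [-1.2,4.5,0,0,0,0]
    - [-1.2,4.5,0,0,0,0]
    - [-0.6,2.4,0,0,0,0]
    - [0,0,0,0,0,0]
    - [0,0,0,0,0,0]

```text
clock: 28.85
position: [0.4793, 0.3758, 0.1995]
ee_rot: [2.293, 2.146, -0.001]
force: [0.0, -0.4, 0.8]
width: 0.7
```

```bash
python3 - <<'E'
from h import *
st(); jars('wrist'); c=jars('top'); jars('scene')
E
```

```text
t 28.9 pos [0.4793 0.3758 0.1995] jaw -3.8 tilt 0.05 F [ 0.  -0.4  0.8] w 0.7
wrist jar1 0.67 [0.482 0.377] err 1.4 [245, 157, 31, 40] lab [-0.152  0.44 ]
top jar1 0.66 [ 0.595 -0.176] err 1.9 [320, 188, 9, 9] lab [-0.003 -0.105]
top jar1 0.66 [ 0.604 -0.145] err 1.3 [311, 184, 10, 13] lab [ 0.003 -0.074]
top jar1 0.58 [0.475 0.373] err 0.7 [156, 218, 13, 12] lab [-0.158  0.435]
top jar1 0.4 [ 0.492 -0.206] err 1.5 [326, 220, 14, 8] lab [-0.105 -0.142]
top bottle 0.51 [ 0.469 -0.103] err 1.8 [299, 223, 12, 12] lab [-0.134 -0.041]
top bottle 0.34 [0.608 0.111] err 2.5 [233, 178, 15, 12] lab [-0.008  0.182]
scene jar1 0.65 [ 0.501 -0.214] err 2.4 [148, 228, 16, 14] lab [-0.095 -0.149]
scene jar1 0.6 [0.495 0.375] err 0.4 [298, 141, 11, 16] lab [-0.139  0.438]
scene jar1 0.59 [ 0.602 -0.132] err 0.9 [192, 234, 12, 20] lab [ 0.001 -0.061]
scene jar1 0.55 [ 0.603 -0.089] err 2.9 [204, 229, 12, 13] lab [-0.    -0.018]
scene jar1 0.54 [ 0.592 -0.171] err 2.6 [178, 241, 13, 14] lab [-0.006 -0.1  ]
scene bottle 0.86 [ 0.483 -0.11 ] err 2.4 [171, 186, 19, 34] lab [-0.12  -0.046]
```

>>> move_arm:
  series:
    - [0,0,-4,0,0,0]
    - [0,0,-5,0,0,0]
    - [0,0,-4,0,0,0]
    - [0,0,-2.1,0,0,0]
    - [0,0,0,0,0,0]

```text
clock: 29.8
position: [0.4778, 0.3746, 0.0458]
ee_rot: [2.295, 2.146, -0.009]
force: [0.0, -0.4, -0.3]
width: 0.702
```

>>> move_arm:
  series:
    - [0,0,0,0,0,0]
    - [0,0,0,0,0,0]
    - [0,0,0,0,0,0]
    - [0,0,0,0,0,0]
    - [0,0,0,0,0,0]
    - [0,0,0,0,0,0]
  grip: 0

```text
clock: 30.4
position: [0.4801, 0.3764, 0.0498]
ee_rot: [-2.294, -2.146, -0.003]
force: [-0.7, -0.5, 7.2]
width: 0.388
```

>>> move_arm:
  series:
    - [0,0,2,0,0,0]
    - [0,0,4,0,0,0]
    - [0,0,5,0,0,0]
    - [0,0,4,0,0,0]
    - [0.6,-2,0,0,0,0]
    - [1.2,-4,0,0,0,0]
    - [1.3,-4.5,0,0,0,0]
    - [1.3,-4.5,0,0,0,0]

```text
clock: 31.2
position: [0.5234, 0.2247, 0.1989]
ee_rot: [-2.293, -2.147, -0.0]
force: [0.7, -0.0, -0.9]
width: 0.388
```

>>> move_arm:
  series:
    - [1.3,-4.5,0,0,0,0]
    - [1.3,-4.5,0,0,0,0]
    - [1.3,-4.5,0,0,0,0]
    - [1.3,-4.5,0,0,0,0]
    - [1.3,-4.5,0,0,0,0]
    - [1.3,-4.5,0,0,0,0]
    - [0.5,-0.9,0,0,0,0]
    - [0,0,0,0,0,0]

```text
clock: 32.0
position: [0.6066, -0.056, 0.199]
ee_rot: [2.299, 2.14, -0.001]
force: [0.2, -0.7, -1.2]
width: 0.387
```

>>> move_arm:
  series:
    - [0,0,-3,0,0,0]
    - [0,0,-4,0,0,0]
    - [0,0,-3,0,0,0]
    - [0,0,-1.2,0,0,0]
    - [0,0,-1,0,0,0]
    - [0,0,-0.8,0,0,0]
    - [0,0,-0.6,0,0,0]
    - [0,0,-0.2,0,0,0]

```text
clock: 32.8
position: [0.6071, -0.0529, 0.0617]
ee_rot: [2.294, 2.146, 0.002]
force: [-5.6, 3.0, 20.9]
width: 0.387
```

>>> move_arm:
  series:
    - [0,0,-0.1,0,0,0]
    - [0,0,0,0,0,0]
    - [0,0,0,0,0,0]

```text
clock: 33.1
position: [0.6071, -0.053, 0.0618]
ee_rot: [2.294, 2.146, 0.003]
force: [-4.3, 2.2, 12.9]
width: 0.386
```

>>> move_arm:
  series:
    - [0,0,0.1,0,0,0]
    - [0,0,0,0,0,0]
    - [0,0,0,0,0,0]
    - [0,0,0,0,0,0]
    - [0,0,2,0,0,0]
    - [0,0,4,0,0,0]
    - [0,0,4,0,0,0]
    - [0,0,4,0,0,0]
  grip: 0.7

```text
clock: 33.9
position: [0.6062, -0.0533, 0.2021]
ee_rot: [-2.295, -2.145, 0.001]
force: [0.5, 0.7, -0.2]
width: 0.701
```

>>> move_arm:
  series:
    - [-2.3,-3.1,0,0,0,0]
    - [-2.3,-3.1,0,0,0,0]
    - [-2.3,-3.1,0,0,0,0]
    - [-2.3,-3.1,0,0,0,0]
    - [-2.5,-3.1,0,0,0,0]
    - [0,0,0,0,0,0]
    - [0,0,0,0,0,0]
    - [0,0,0,0,0,0]

```text
clock: 34.7
position: [0.4902, -0.2072, 0.2007]
ee_rot: [-2.293, -2.147, -0.001]
force: [-0.6, 0.1, 0.4]
width: 0.696
```

```bash
python3 - <<'E'
from h import *
st(); c=jars('wrist'); save(c,'w5.png',1.3); jars('scene')
E
```

```text
t 34.7 pos [ 0.4902 -0.2072  0.2007] jaw -3.8 tilt 0.03 F [-0.6  0.1  0.4] w 0.696
wrist jar1 0.94 [ 0.492 -0.211] err 3.6 [246, 166, 29, 33] lab [-0.104 -0.147]
wrist jar1 0.88 [ 0.606 -0.136] err 1.9 [340, 85, 47, 41] lab [ 0.005 -0.064]
wrist jar1 0.86 [ 0.607 -0.092] err 1.4 [338, 38, 54, 46] lab [ 0.003 -0.021]
wrist jar1 0.67 [ 0.604 -0.184] err 1.9 [338, 133, 43, 38] lab [ 0.006 -0.112]
wrist jar1 0.59 [ 0.611 -0.055] err 5.2 [343, 0, 53, 44] lab [0.005 0.017]
wrist bottle 0.64 [ 0.475 -0.107] err 2.9 [202, 39, 50, 63] lab [-0.127 -0.043]
scene jar1 0.75 [ 0.603 -0.042] err 1.5 [218, 220, 12, 16] lab [-0.004  0.029]
scene jar1 0.63 [ 0.501 -0.21 ] err 0.7 [149, 225, 15, 18] lab [-0.095 -0.145]
scene jar1 0.62 [ 0.597 -0.091] err 2.0 [203, 227, 12, 15] lab [-0.006 -0.02 ]
scene jar1 0.59 [ 0.599 -0.176] err 0.5 [177, 241, 14, 19] lab [ 0.001 -0.105]
scene jar1 0.46 [ 0.604 -0.135] err 0.8 [191, 235, 13, 19] lab [ 0.003 -0.064]
scene bottle 0.67 [ 0.472 -0.106] err 1.0 [172, 182, 16, 38] lab [-0.13  -0.043]
```

View pics/w5.png

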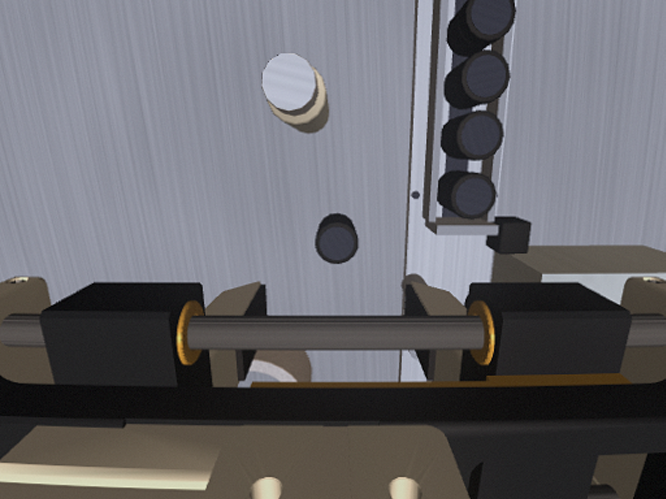

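The wrist view shows four jars upright in the track on the right, the last jar at (337,240) below the tool, and the bottle at (290,82).

>>> move_arm:
  series:
    - [0,-0.3,-4,0,0,0]
    - [0,0,-5,0,0,0]
    - [0,0,-4,0,0,0]
    - [0,0,-2.2,0,0,0]
    - [0,0,0,0,0,0]

```text
clock: 35.5
position: [0.4877, -0.2102, 0.0461]
ee_rot: [-2.291, -2.143, 0.005]
force: [0.6, 0.3, 0.4]
width: 0.699
```

>>> move_arm:
  series:
    - [0,0,0,0,0,0]
    - [0,0,0,0,0,0]
    - [0,0,0,0,0,0]
    - [0,0,0,0,0,0]
    - [0,0,0,0,0,0]
    - [0,0,0,0,0,0]
  grip: 0

```text
clock: 36.1
position: [0.4903, -0.2112, 0.0497]
ee_rot: [2.293, 2.145, 0.002]
force: [0.4, 0.3, 8.3]
width: 0.39
```

>>> move_arm:
  series:
    - [0,0,2,0,0,0]
    - [0,0,4,0,0,0]
    - [0,0,5,0,0,0]
    - [0,0,4,0,0,0]
    - [2,0,0,0,0,0]
    - [4,0,0,0,0,0]
    - [3,3,0,0,0,0]
    - [1.8,4,0,0,0,0]

```text
clock: 36.9
position: [0.5993, -0.1421, 0.1991]
ee_rot: [2.296, 2.141, -0.0]
force: [-0.2, -0.2, -1.6]
width: 0.391
```

>>> move_arm:
  series:
    - [1.1,4,0,0,0,0]
    - [0,4.5,0,0,0,0]
    - [0,4.5,0,0,0,0]
    - [0,0,0,0,0,0]
    - [0,0,0,0,0,0]
    - [0,0,-3,0,0,0]
    - [0,0,-4,0,0,0]
    - [0,0,-3,0,0,0]

```text
clock: 37.7
position: [0.6079, -0.013, 0.0974]
ee_rot: [2.297, 2.143, -0.001]
force: [-0.4, 0.3, -1.5]
width: 0.388
```

>>> move_arm:
  series:
    - [0,0,-1.2,0,0,0]
    - [0,0,-1,0,0,0]
    - [0,0,-0.8,0,0,0]
    - [0,0,-0.6,0,0,0]
    - [0,0,-0.1,0,0,0]
    - [0,0,0,0,0,0]
    - [0,0,0,0,0,0]

```text
clock: 38.4
position: [0.6089, -0.011, 0.0624]
ee_rot: [2.294, 2.146, 0.001]
force: [-0.1, -0.1, -0.6]
width: 0.389
```

>>> move_arm:
  series:
    - [0,0,-0.2,0,0,0]
    - [0,0,0,0,0,0]

```text
clock: 38.6
position: [0.6093, -0.0112, 0.0611]
ee_rot: [2.294, 2.145, 0.003]
force: [-2.0, -0.4, 10.3]
width: 0.388
```

>>> move_arm:
  series:
    - [0,0,0,0,0,0]
    - [0,0,0,0,0,0]
    - [0,0,0,0,0,0]
    - [0,0,0,0,0,0]
    - [0,0,2,0,0,0]
    - [0,0,4,0,0,0]
    - [0,0,5,0,0,0]
    - [0,0,5,0,0,0]
  grip: 0.75

```text
clock: 39.4
position: [0.608, -0.0113, 0.2211]
ee_rot: [-2.295, -2.145, 0.002]
force: [0.7, 0.9, 0.6]
width: 0.75
```

>>> move_arm:
  series:
    - [0,0,3,0,0,0]
    - [-3.3,-2.3,0,0,0,0]
    - [-3.4,-2.4,0,0,0,0]
    - [-3.4,-2.4,0,0,0,0]
    - [-3.4,-2.3,0,0,0,0]
    - [0,0,0,0,0,0]
    - [0,0,0,0,0,0]
    - [0,0,0,0,0,0]

```text
clock: 40.2
position: [0.4743, -0.1044, 0.2499]
ee_rot: [2.293, 2.147, 0.001]
force: [-0.0, 0.4, -0.2]
width: 0.744
```

```bash
python3 - <<'E'
from h import *
st(); c=jars('wrist'); save(c,'w6.png',1.3); jars('scene'); jars('top')
E
```

```text
t 40.2 pos [ 0.4743 -0.1044  0.2499] jaw -3.8 tilt 0.04 F [-0.   0.4 -0.2] w 0.744
wrist jar1 0.72 [ 0.609 -0.141] err 1.1 [343, 173, 37, 35] lab [ 0.009 -0.069]
wrist jar1 0.7 [ 0.619 -0.01 ] err 2.5 [352, 70, 40, 30] lab [0.01  0.062]
wrist jar1 0.69 [ 0.606 -0.096] err 1.6 [341, 143, 39, 29] lab [ 0.003 -0.025]
wrist jar1 0.68 [ 0.611 -0.052] err 1.3 [345, 107, 40, 31] lab [0.004 0.02 ]
wrist jar1 0.66 [ 0.599 -0.183] err 2.7 [337, 205, 33, 32] lab [ 0.001 -0.111]
scene jar1 0.76 [ 0.607 -0.05 ] err 0.5 [216, 220, 12, 20] lab [0.001 0.021]
scene jar1 0.56 [ 0.607 -0.001] err 1.2 [229, 214, 13, 16] lab [-0.002  0.07 ]
scene jar1 0.55 [ 0.594 -0.172] err 0.9 [178, 239, 13, 19] lab [-0.005 -0.101]
scene jar1 0.5 [ 0.594 -0.086] err 3.3 [202, 227, 14, 13] lab [-0.01  -0.015]
scene jar1 0.49 [ 0.605 -0.129] err 0.9 [193, 234, 12, 19] lab [ 0.004 -0.057]
scene bottle 0.57 [ 0.478 -0.1  ] err 0.2 [174, 182, 18, 38] lab [-0.125 -0.036]
top jar1 0.58 [ 0.599 -0.052] err 1.1 [282, 184, 13, 14] lab [-0.007  0.019]
top jar1 0.52 [ 0.606 -0.09 ] err 0.9 [293, 183, 14, 12] lab [ 0.002 -0.019]
top jar1 0.49 [ 0.609 -0.018] err 1.7 [271, 183, 14, 10] lab [0.    0.054]
```

View pics/w6.png

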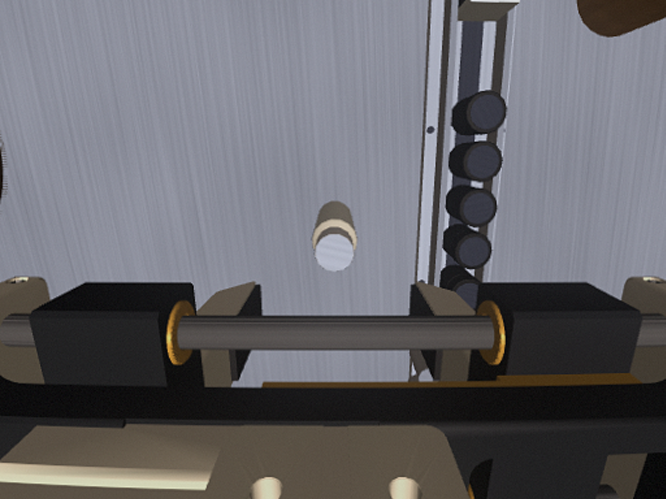

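All five jars stand in the track at x≈460-485, with the white pusher face at the top (488,8). The bottle's cap is at (335,252), between the jaws.

```bash
python3 - <<'E'
from h import *
st(); c=cam('wrist'); print(px2w(c,np.array([(335,252)])/1.3,.145), px2w(c,np.array([(488,18)])/1.3,.062), w2lab(px2w(c,np.array([(488,18)])/1.3,.062)[0]))
E
```

```text
t 40.6 pos [ 0.4736 -0.1051  0.2497] jaw -3.8 tilt 0.02 F [-0.8 -1.1 -0.1] w 0.749
[[ 0.47197308 -0.10416296  0.145     ]] [[0.60700584 0.06062913 0.062     ]] [-0.0065207   0.13198103]
```

>>> move_arm:
  series:
    - [0,0,-3,0,0,0]
    - [0,0,-4,0,0,0]
    - [0,0,-3,0,0,0]
    - [0,0,-2,0,0,0]
    - [0,0,-1.4,0,0,0]
    - [0,0,-1,0,0,0]
    - [0,0,0,0,0,0]
    - [0,0,0,0,0,0]

```text
clock: 41.5
position: [0.4739, -0.1053, 0.1063]
ee_rot: [2.294, 2.145, 0.001]
force: [0.5, 0.9, -0.2]
width: 0.748
```

>>> move_arm:
  series:
    - [0,0,0,0,0,0]
    - [0,0,0,0,0,0]
    - [0,0,0,0,0,0]
    - [0,0,0,0,0,0]
    - [0,0,0,0,0,0]
    - [0,0,0,0,0,0]
    - [0,0,0,0,0,0]
    - [0,0,0,0,0,0]
  grip: 0
  force: 15

```text
clock: 42.3
position: [0.4736, -0.1051, 0.1059]
ee_rot: [2.295, 2.146, 0.0]
force: [-1.1, 1.3, 5.1]
width: 0.388
```

>>> move_arm:
  series:
    - [0,0,0.5,0,0,0]
    - [0,0,1,0,0,0]
    - [0,0,2,0,0,0]
    - [0,0,3,0,0,0]
    - [0,0,2,0,0,0]
    - [0,0,1,0,0,0]
    - [0,0,0,0,0,0]
    - [0,0,0,0,0,0]

```text
clock: 43.1
position: [0.4731, -0.1047, 0.2002]
ee_rot: [-2.294, -2.146, 0.0]
force: [-0.0, 0.5, -2.9]
width: 0.391
```

```bash
python3 - <<'E'
from h import *
st(); c=cam('scene'); save(c,'s6.png',3,(130,140,200,150))
E
```

```text
t 43.1 pos [ 0.4731 -0.1047  0.2002] jaw -3.8 tilt 0.04 F [-0.   0.5 -2.9] w 0.391
```

View pics/s6.png

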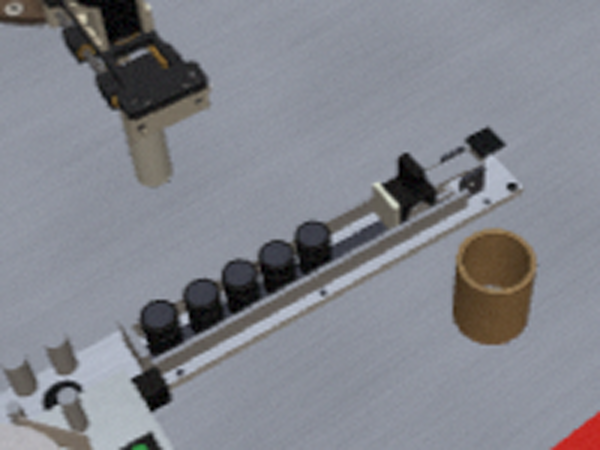

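The bottle hangs upright in the jaws. The five jars stand in the track, with room in front of the latched pusher. Placing the bottle.

>>> move_arm:
  series:
    - [0.8,0.8,0,0,0,0]
    - [1.5,1.5,0,0,0,0]
    - [2.2,2.2,0,0,0,0]
    - [2.5,2.5,0,0,0,0]
    - [2.5,2.5,0,0,0,0]
    - [2.2,2.2,0,0,0,0]
    - [1.4,1.3,0,0,0,0]
    - [0.7,0.6,0,0,0,0]

```text
clock: 43.95
position: [0.6132, 0.0349, 0.1992]
ee_rot: [-2.289, -2.15, 0.001]
force: [-0.7, 0.4, -2.6]
width: 0.389
```

>>> move_arm:
  series:
    - [0,0,0,0,0,0]
    - [0,0,0,0,0,0]
    - [0,0,0,0,0,0]
    - [0,0,-1,0,0,0]
    - [0,0,-1.5,0,0,0]
    - [0,0,-1.5,0,0,0]
    - [0,0,-1.5,0,0,0]
    - [0,0,-1,0,0,0]

```text
clock: 44.75
position: [0.6106, 0.0309, 0.1335]
ee_rot: [-2.294, -2.145, 0.003]
force: [0.4, 0.3, -3.1]
width: 0.389
```

>>> move_arm:
  series:
    - [0,0,-0.8,0,0,0]
    - [0,0,-0.5,0,0,0]
    - [0,0,-0.3,0,0,0]
    - [0,0,0,0,0,0]
    - [0,0,0,0,0,0]

```text
clock: 45.25
position: [0.6118, 0.0309, 0.1202]
ee_rot: [2.294, 2.145, 0.001]
force: [-0.1, -0.4, -1.6]
width: 0.389
```

```bash
python3 - <<'E'
from h import *
s=st(); print(w2lab(s['position']))
E
```

```text
t 45.2 pos [0.6118 0.0309 0.1202] jaw -3.8 tilt 0.04 F [-0.1 -0.4 -1.6] w 0.389
[0.00020778 0.10258405]
```

Lower in fine steps until contact.

>>> move_arm:
  series:
    - [0,0,-0.1,0,0,0]
    - [0,0,-0.1,0,0,0]
    - [0,0,0,0,0,0]
    - [0,0,0,0,0,0]

```text
clock: 45.65
position: [0.6117, 0.0309, 0.118]
ee_rot: [2.294, 2.146, 0.001]
force: [0.0, -0.6, -1.6]
width: 0.388
```

>>> move_arm:
  series:
    - [0,0,-0.1,0,0,0]
    - [0,0,0,0,0,0]
    - [0,0,0,0,0,0]

```text
clock: 45.95
position: [0.612, 0.0308, 0.1179]
ee_rot: [2.294, 2.145, 0.002]
force: [-2.5, 0.9, 10.0]
width: 0.389
```

>>> move_arm:
  series:
    - [0,0,0,0,0,0]
    - [0,0,0,0,0,0]
    - [0,0,0,0,0,0]
    - [0,0,0,0,0,0]
    - [0,0,0,0,0,0]
    - [0,0,1,0,0,0]
    - [0,0,2,0,0,0]
    - [0,0,3,0,0,0]
  grip: 0.75

```text
clock: 46.75
position: [0.6106, 0.0309, 0.1768]
ee_rot: [-2.294, -2.145, 0.003]
force: [0.0, -1.0, 0.7]
width: 0.752
```

>>> move_arm:
  series:
    - [0,0,4,0,0,0]
    - [0,0,4,0,0,0]
    - [-4,0,1,0,0,0]
    - [-4,0,0,0,0,0]
    - [-4,0,0,0,0,0]
    - [0,0,0,0,0,0]
    - [0,0,0,0,0,0]
    - [0,0,0,0,0,0]

```text
clock: 47.55
position: [0.4925, 0.0311, 0.2674]
ee_rot: [2.294, 2.145, 0.002]
force: [-0.1, -0.1, -0.9]
width: 0.753
```

```bash
python3 - <<'E'
from h import *
st(); c=cam('scene'); save(c,'s7.png',3,(130,140,200,150)); c=jars('wrist'); save(c,'w7.png',1.3)
E
```

```text
t 47.5 pos [0.4925 0.0311 0.2674] jaw -3.8 tilt 0.09 F [-0.1 -0.1 -0.9] w 0.753
wrist jar1 0.91 [ 0.618 -0.014] err 3.0 [333, 180, 34, 28] lab [0.009 0.059]
wrist jar1 0.86 [ 0.61 -0.05] err 4.4 [329, 205, 30, 26] lab [0.003 0.021]
wrist bottle 0.64 [0.614 0.032] err 3.3 [334, 144, 67, 54] lab [0.003 0.104]
```

View pics/s7.png

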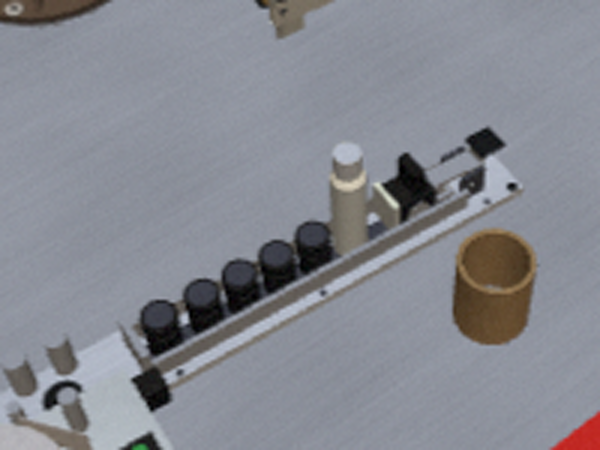

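>>> move_arm:
  series:
    - [0,4,0,0,0,0]
    - [2,4,0,0,0,0]
    - [4,3,0,0,0,0]
    - [4,3.2,0,0,0,0]
    - [3.1,3,0,0,0,0]
    - [0,0,0,0,0,0]
    - [0,0,0,0,0,0]
    - [0,0,0,0,0,0]
  grip: 0
  force: 15

```text
clock: 48.55
position: [0.6215, 0.2008, 0.2664]
ee_rot: [2.296, 2.144, -0.002]
force: [-0.1, -0.4, 0.1]
width: 0.098
```

```bash
python3 - <<'E'
from h import *
s=st(); c=cam('wrist')
q=w2px(c,[[*lab2w(a,b),.064] for a,b in ((-.015,.26),(.015,.26),(.015,.29),(-.015,.29))]); print(q.round(0).tolist())
cv2.polylines(c['img'],[q.round().astype(int)],True,(255,0,0)); save(c,'w8.png',1.3)
E
```

```text
t 48.5 pos [0.6215 0.2008 0.2664] jaw -3.9 tilt 0.07 F [-0.1 -0.4  0.1] w 0.098
[[248.0, 183.0], [272.0, 183.0], [272.0, 159.0], [248.0, 159.0]]
```

View pics/w8.png

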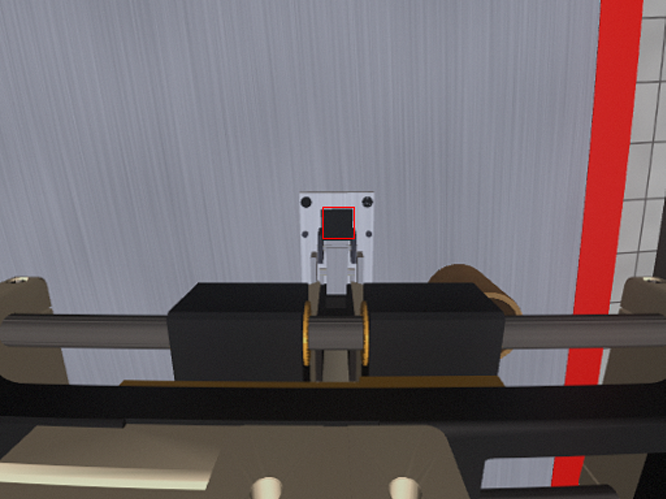

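The predicted outline sits on the thumb pad at (338,224). Descending to just above it, then pressing.

>>> move_arm:
  series:
    - [0.1,0.2,-3,0,0,0]
    - [0,0,-4,0,0,0]
    - [0,0,-4,0,0,0]
    - [0,0,-3,0,0,0]
    - [0,0,-2,0,0,0]
    - [0,0,-1.4,0,0,0]
    - [0,0,0,0,0,0]
    - [0,0,0,0,0,0]

```text
clock: 49.4
position: [0.623, 0.2039, 0.0938]
ee_rot: [2.295, 2.145, 0.002]
force: [-0.0, 0.0, -0.5]
width: 0.002
```

>>> move_arm:
  series:
    - [0,0,-0.4,0,0,0]
    - [0,0,-0.3,0,0,0]
    - [0,0,-0.3,0,0,0]
    - [0,0,-0.2,0,0,0]
    - [0,0,0,0,0,0]
    - [0,0,0,0,0,0]

```text
clock: 50.0
position: [0.6231, 0.2057, 0.0818]
ee_rot: [-2.293, -2.147, -0.004]
force: [-2.9, 3.2, 8.1]
width: 0.004
```

>>> move_arm:
  series:
    - [0,0,-0.3,0,0,0]
    - [0,0,-0.3,0,0,0]
    - [0,0,-0.2,0,0,0]
    - [0,0,0,0,0,0]
    - [0,0,0,0,0,0]
    - [0,0,0,0,0,0]

```text
clock: 50.6
position: [0.6236, 0.2108, 0.0749]
ee_rot: [-2.286, -2.148, -0.013]
force: [-3.1, 15.0, 15.2]
width: 0.001
```

```bash
python3 - <<'E'
from h import *
st(); jars('scene'); c=cam('scene'); save(c,'s9.png',3,(130,140,200,150))
for o in outline_of('scene','pusher')[:2]: print(o['p'],o['rect'])
E
```

```text
t 50.6 pos [0.6236 0.2108 0.0749] jaw -3.6 tilt 0.52 F [-3.1 15.  15.2] w 0.001
scene jar1 0.69 [ 0.593 -0.104] err 2.4 [199, 229, 10, 15] lab [-0.01  -0.033]
scene jar1 0.59 [ 0.596 -0.177] err 1.6 [175, 242, 18, 16] lab [-0.002 -0.105]
scene jar1 0.59 [ 0.602 -0.143] err 1.0 [188, 236, 12, 18] lab [ 0.001 -0.072]
scene jar1 0.59 [ 0.6   -0.072] err 1.2 [208, 224, 12, 17] lab [-0.005 -0.001]
scene jar1 0.56 [ 0.604 -0.034] err 3.2 [220, 220, 13, 13] lab [-0.003  0.037]
scene bottle 0.85 [0.605 0.005] err 1.3 [230, 192, 11, 36] lab [-0.005  0.076]
0.62 [241.4, 200.9, 25.7, 26.7]
```

View pics/s9.png

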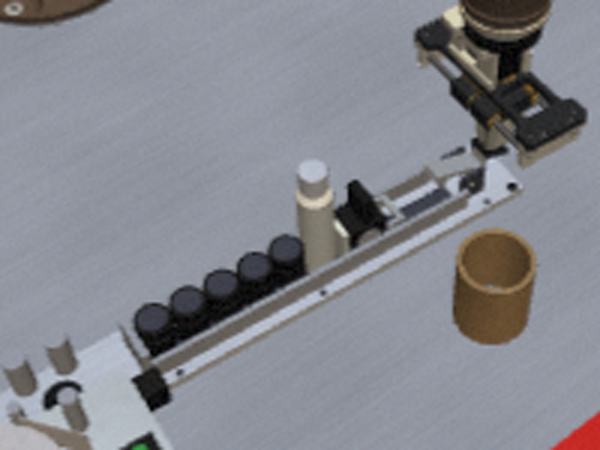

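The pusher came forward and the row is closed, with the bottle upright and against the face. Lifting off.

>>> move_arm:
  series:
    - [0,0,1,0,0,0]
    - [0,0,3,0,0,0]
    - [0,0,4,0,0,0]
    - [0,0,4,0,0,0]
    - [0,0,3,0,0,0]
    - [0,0,0,0,0,0]
    - [0,0,0,0,0,0]
    - [0,0,0,0,0,0]

```text
clock: 51.65
position: [0.6218, 0.204, 0.2216]
ee_rot: [-2.294, -2.145, 0.003]
force: [-0.1, -0.2, -0.0]
width: 0.005
```

>>> move_arm:
  series:
    - [-4,0,0,0,0,0]
    - [-4,-1,0,0,0,0]
    - [-4,-4,0,0,0,0]
    - [-2,-4,0,0,0,0]
    - [0,-4,0,0,0,0]
    - [0,-3,0,0,0,0]
    - [0,0,0,0,0,0]
    - [0,0,0,0,0,0]

```text
clock: 52.45
position: [0.4867, 0.0484, 0.2221]
ee_rot: [-2.296, -2.143, 0.002]
force: [0.2, 0.6, 0.5]
width: 0.006
```

```bash
python3 - <<'E'
from h import *
s=st(); c=jars('wrist'); b=c['img']
i1=cv2.resize(b[:300],None,fx=1.15,fy=1.15)
c2=jars('scene'); i2=cv2.resize(c2['img'][150:290,140:310],None,fx=3,fy=3,interpolation=cv2.INTER_CUBIC)
w=max(i1.shape[1],i2.shape[1]); 
cv2.imwrite('pics/fin.png',i1[:,:,::-1]); cv2.imwrite('pics/fin2.png',i2[:,:,::-1])
E
```

```text
t 52.5 pos [0.4867 0.0484 0.2221] jaw -3.9 tilt 0.08 F [0.2 0.6 0.5] w 0.006
scene jar1 0.77 [ 0.594 -0.143] err 1.6 [188, 233, 11, 21] lab [-0.007 -0.072]
scene jar1 0.76 [ 0.599 -0.102] err 3.2 [198, 231, 15, 13] lab [-0.004 -0.031]
scene jar1 0.72 [ 0.599 -0.034] err 1.4 [218, 218, 14, 16] lab [-0.008  0.037]
scene jar1 0.55 [ 0.594 -0.176] err 2.2 [176, 242, 15, 15] lab [-0.004 -0.105]
scene jar1 0.53 [ 0.604 -0.073] err 1.1 [210, 225, 11, 17] lab [-0.001 -0.002]
scene bottle 0.64 [0.607 0.003] err 1.1 [230, 193, 11, 37] lab [-0.002  0.074]
```

View pics/fin.png

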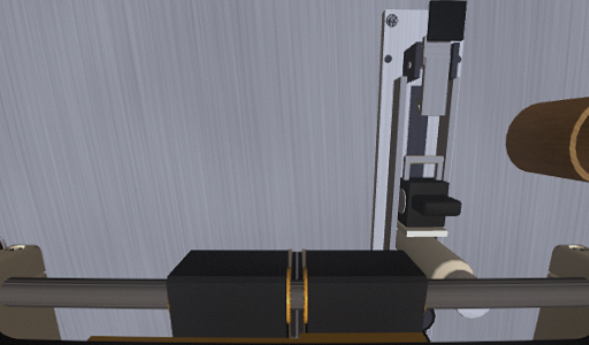

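View pics/fin2.png

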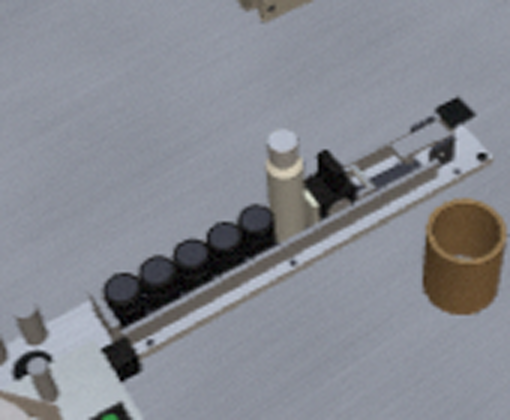

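```bash
python3 -c "
from h import *
st(); print(workorder.sign_off())"
```

```text
t 52.8 pos [0.4872 0.0496 0.2225] jaw -3.7 tilt 0.03 F [ 0.6  0.6 -0.1] w 0.003
the job is handed in; nothing more can be done
None
```

I loaded the labeller and handed the job in at 52.8 s. The sign-off reports no verdict.

**What I did**
- I drew the pusher back about 286 mm and let it settle on the catch; the spring load on the hand went to zero.
- I stood all five jars in the track from the gate outwards, then the bottle last, at the pusher's end.
- I pressed the thumb pad down about 8 mm, and the pusher closed the row.

**Last checks**
- The final pictures show all five jars and the bottle upright between the rails, touching in a row. The row starts at the gate, and the pusher face is against the bottle.
- The arm was clear of everything, with almost no force at the wrist. I did not touch the label roll, the core or the scraper.

**What was not confirmed or disagreed**
- I could not measure the contact forces on the bottle and gate. I judged them from the closed row and the pusher standing against it.
- The scene camera put the jars and bottle about 6 mm further along the track than a closed row should stand. It showed much the same offset on the first jar right after I placed it, so I put it down to camera bias.
- The wrist view in the last check found no jars or bottle to confirm this, because the gripper hid most of the row.

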